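Gauge the height of a cheese on the prep board

ROBOT

A 6-joint arm with a two-finger parallel gripper is mounted at the origin on the work surface. World frame = base frame: x ahead of the robot, y to its left, z up, the work surface at z = 0. Lengths are in mm, angles in rad, forces in N, time in s.
With the tool pointing down it reaches from about 400 to 925 mm from the base axis. Payload 12.5 kg.
Tool frame: the origin (TCP) lies between the finger pads; the fingertips stand 11 mm ahead of it and the grasp point (between the pads) lies 8 mm behind it; y points along the fingers, x is the direction in which the jaws open and shut, and the axes are right-handed (so a half turn about y gives the same grasp; the last joint's range is limited). The gripper opens to 95 mm and grips with 3 to 60 N. Pads are 20 mm wide; open, the fingers measure 119 mm over their backs; the gripper's body (75 mm by 180 mm) begins 59 mm behind the grasp point.
Start: joints at [1.066, 0.491, 1.559, -0, 1.092, -0.106], TCP at [242.68, 575.979, 225.661] pointing down, gripper open.
Joint ranges: [-3.1, 3.1], [-0.84, 2.19], [0.05, 2.79], [-1.13, 4.28], [0.06, 2.93], [-2.69, 2.69]. Speed limits (rad/s): [2.22, 2.22, 2.79, 3.14, 3.14, 3.14].

INTERFACE

Orientations are given as [roll, pitch, yaw] about the fixed x, y, z axes, in that order (R = Rz(yaw) Ry(pitch) Rx(roll)).
In Python, from cell import env gives the robot as it stands.
- The arm moves only by the tool jog_arm, never from a script. Its argument "series" is a list of rows, each an object of numbers: "dx", "dy", "dz": the shift along the world's x, y, z in m; "rx", "ry", "rz": the turn, a rotation vector about the world's x, y, z in degrees; "gripper": the opening, from 0 (shut) to 1 (fully open). A call has 1 to 12 rows; each row shifts and turns the commanded pose from where the row before left it; what a row does not reach is not made up. A row lasts 1/10 s, in which the tool goes at most 50 mm and 8.59 degrees, less where a joint would pass 70% of its speed; a pose out of reach is approached as far as the arm can. A call is refused whole if a number of a shift passes 0.05 or a number of a turn 8.59, either way. A call with a gripper value outside its range is refused whole. The fingers move at their own pace and stop on an object; the grip force is fixed at half the most. Time passes only in rows, so rows that do not move let the fingers close. It gives the time, the measured TCP pose, the force and the opening at its end, in the units of the state.
- env.state(): the state, without advancing time (a new reading comes with each control period).
- env.read_camera(name): name is "scene" or "top" or "wrist"; returns the picture (420x560x3 uint8, red, green, blue); there is no depth.
- env.camera_info(name): a dict with "camera_matrix" (3x3 intrinsics, pixels), "R" (3x3) and "t" (3): a world point X has camera coordinates R X + t; the wrist camera has in their place "mount" (4x4, takes a point from camera to tool coordinates, whose origin is the TCP and whose axes are the tool frame's). Camera axes: x right, y down, z forward; pixel columns grow to the right and rows downward; lengths in mm; the calibration is good to about 2 mm. A picture is of the moment at which its call begins: read the wrist's pose just before it. camera_info takes no time and is no camera call.
- env.job_done(): hands the job in, once; it reports no verdict.
The state is a dict: "t": time; "joints": joint angles; "qvel": joint speeds; "tau": joint torques, N m; "eef_pos": TCP position; "tcp_rot": TCP orientation; "ft_force": force on the tool from outside, world axes, zero at the start; "moment": the same for the moment, N m; "opening": opening from 0.0 (shut) to 1.0 (fully open).
Only numpy, scipy, OpenCV 4.12 (cv2) and the standard library are available. Lean on these libraries where they do the work, as an engineer would, in place of code of your own. Each camera call takes 0.05 s, during which the arm holds its last target.

TASK

Check the height of the red cheese with the height gauge: raise the gauge's foot by its black knob until it is clear above the cheese's height, slide the red cheese flat along the board until it is about centred under the foot, then press the knob gently down until the foot rests on top of the cheese, and leave it there. Leave everything else standing where it is.

Things in the scene. Friction and masses are not known exactly. Their poses are not given: they have to be found in the camera images.
- gauge: Height gauge, fixed. Origin: on the board's top, straight below the foot; z up; its +x points away from the robot (yaw up to 0.3). Base (90 x 100 mm, 12 high) and column (30 x 36 mm) centred 135 mm from the origin along +x; column top 112 mm above the board. The stem slides in the guide at the end of the column's arm, foot below, knob on top.
- gauge_guide (a point): Top centre of the round guide (radius 13 mm, 87 to 113 mm above the board) at the end of the arm (22 mm wide, 94 to 112 mm above the board). A thin white scale strip, look only, 18 mm wide, stands on the arm 56 mm behind the guide (gauge +x), up to 217 mm above the board.
- gauge_stem (a joint): The gauge's reading: height in m of the foot's underside above the board, 0 to 0.075, up positive. A light spring and the weight press it down (about 2 to 2.6 N), a friction brake (6 N) holds it wherever it is left: raising takes about 9 N, lowering about 4 N. It starts at 0.006 to 0.030, lower than the cheese is high.
- gauge_foot (a point): Centre of the foot's flat underside; the foot is a steel disc of 28 mm diameter, 8 mm thick, on a 10 mm stem. It moves with the stem.
- gauge_knob (a point): Centre of the black knob on top of the stem, a cylinder of 32 mm diameter and 28 mm height (its flat top is 14 mm above this point, 154 mm above the foot's underside). It moves with the stem; can be pinched from above.
- red_cheese: Red waxed cheese wheel, a loose hard disc of 110 mm diameter and 45 mm height, about 0.3 to 0.55 kg, lying flat on the board: too wide to grasp, it is pushed. Origin: centre of its underside. It starts left or right of the gauge, the yellow one on the other side.
- yellow_cheese: Yellow cheese wheel, loose, same size (110 mm diameter, 45 high), origin at the centre of its underside. To be left alone.
- steel_jar: Steel jar, loose, 50 mm diameter, 70 mm high, origin at the centre of its underside. It stands beside the gauge, left or right. To be left alone.
- spice_jar: Amber jar with an orange cap, loose, 50 mm diameter, 70 mm high, origin at the centre of its underside. It stands on the other side of the gauge. To be left alone.
- ring_mould: Open steel ring, loose, 60 mm diameter, 40 mm high, origin at the centre of its underside, near the board's edge on the robot's side. To be left alone.
- ramekin: White round cup, loose, 60 mm diameter at its rim, 40 mm high, origin at the centre of its underside, near the board's edge on the robot's side. To be left alone.
- carrot: Orange carrot, loose, 175 mm long, 38 mm thick, lying at a far corner of the board. To be left alone.
- spatula: Kitchen spatula, loose, lying at the other far corner of the board. To be left alone.
- board: Green cutting board, fixed, 480 (x) x 720 (y) x 15 mm, origin at the centre of its underside on the table; all of the above stand on its top, 15 mm above the table.
Not all that is in view belongs to the job. There is more than one size of the red_cheese; the job needs the middle-sized.

How it is judged:
By the outcome, as a careful person would: the job done as asked, in the order asked, and still so for the second after the job is handed in, with the robot touching nothing.
It also fails if it takes over 64 s, if anything falls off the work surface, if the arm or the gripper's body presses on something with over 40 N, if the wrist force passes 120 N, or if a joint passes its speed limit or range.

## Working session

There is one attempt and no reset: what is moved stays moved. The work goes in short steps, Python scripts to look and compute and a tool call to move; the robot and the scene stay as the last step left them, time stands still between calls to the robot, and variables do not carry over. Pictures are saved under pics/ and viewed, and the job is handed in when it is done.

Besides the shell and the picture viewer there is one more tool, called by a JSON object that holds its "name" and its "arguments". jog_arm: Moves the arm, as the interface text tells. Its arguments: {"type":"object","properties":{"series":{"type":"array"}},"required":["series"]}

```bash
ls; mkdir -p pics
python3 - <<'E'
from cell import env
import cv2,numpy as np
np.set_printoptions(precision=4,suppress=True)
for n in ("scene","top"):
    im=env.read_camera(n); cv2.imwrite(f"pics/{n}0.png",im[:,:,::-1])
for n in ("scene","top","wrist"):
    print(n,env.camera_info(n))
print(env.state())
E
```

```text
pics
scene {'camera_matrix': array([[540.7151,   0.    , 277.4488],
       [  0.    , 540.7151, 208.3189],
       [  0.    ,   0.    ,   1.    ]]), 'R': array([[-0.7645,  0.6444, -0.0176],
       [ 0.3614,  0.4058, -0.8394],
       [-0.5338, -0.6481, -0.5432]]), 't': array([ 442.0057,  -71.5001, 1581.4616])}
top {'camera_matrix': array([[413.7789,   0.    , 285.0276],
       [  0.    , 413.7789, 211.8158],
       [  0.    ,   0.    ,   1.    ]]), 'R': array([[-0.0629, -0.998 ,  0.0022],
       [-0.9774,  0.0612, -0.2025],
       [ 0.202 , -0.0148, -0.9793]]), 't': array([ -54.0808,  534.4094, 1014.9092])}
wrist {'camera_matrix': array([[349.0465,   0.    , 282.7326],
       [  0.    , 349.0465, 211.2314],
       [  0.    ,   0.    ,   1.    ]]), 'mount': array([[   1.    ,   -0.0003,   -0.0005,    0.3147],
       [   0.0004,   -0.2458,    0.9693, -158.8019],
       [  -0.0004,   -0.9693,   -0.2458,   70.5066],
       [   0.    ,    0.    ,    0.    ,    1.    ]])}
{'t': 0.1, 'joints': array([ 1.0664,  0.4915,  1.5594, -0.    ,  1.0917, -0.1056]), 'qvel': array([-0.0002, -0.0021, -0.0025,  0.0016,  0.    ,  0.0016]), 'tau': array([  0.002 , -61.3619, -25.8606,   0.0694,   0.0469,  -0.    ]), 'eef_pos': array([242.5722, 575.7828, 225.1209]), 'tcp_rot': array([-1.5707,  0.001 ,  1.172 ]), 'ft_force': array([-0.0494, -0.4535,  1.0585]), 'moment': array([-0.0095, -0.0209,  0.0483]), 'opening': 1.0018162277569824}
```

View pics/scene0.png

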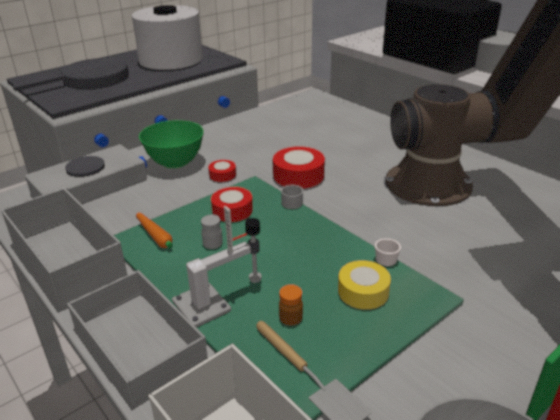

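View pics/top0.png

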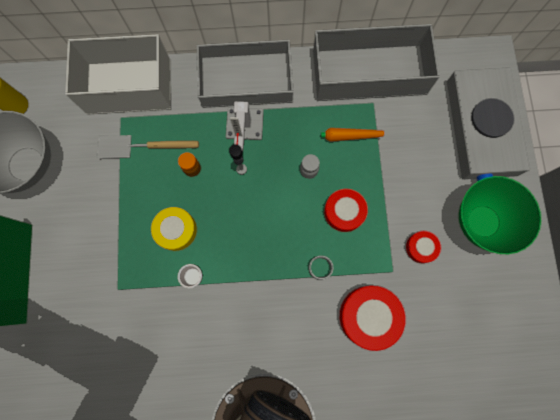

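```bash
cat > h.py <<'E'
import cv2,numpy as np
from cell import env
np.set_printoptions(precision=1,suppress=True)
I={n:env.camera_info(n) for n in("scene","top")}
def ray(n,uv):
    c=I[n];R,t,K=c["R"],c["t"],c["camera_matrix"]
    d=R.T@np.linalg.inv(K)@np.array([uv[0],uv[1],1.]); return -R.T@t,d
def onz(n,uv,z):
    o,d=ray(n,uv); return o+d*(z-o[2])/d[2]
def proj(n,X):
    c=I[n];p=c["camera_matrix"]@(c["R"]@np.array(X,float)+c["t"]);return p[:2]/p[2]
def two(u1,u2):
    o1,d1=ray("scene",u1);o2,d2=ray("top",u2)
    A=np.array([d1,-d2]).T;s=np.linalg.lstsq(A,o2-o1,rcond=None)[0]
    a,b=o1+s[0]*d1,o2+s[1]*d2;return (a+b)/2,np.linalg.norm(a-b)
E
python3 - <<'E'
from h import *
for n in("scene","top"):
    im=cv2.imread(f"pics/{n}0.png");hsv=cv2.cvtColor(im,cv2.COLOR_BGR2HSV)
    for nm,m in(("red",((hsv[...,0]<5)|(hsv[...,0]>174))&(hsv[...,1]>180)&(hsv[...,2]>90)),("yel",(abs(hsv[...,0].astype(int)-27)<5)&(hsv[...,1]>150)&(hsv[...,2]>120))):
        m=m.astype(np.uint8)*255
        cs,h=cv2.findContours(m,cv2.RETR_CCOMP,cv2.CHAIN_APPROX_NONE)
        for c,hh in zip(cs,h[0]):
            if cv2.contourArea(c)<80: continue
            P=np.array([onz(n,p[0],60) for p in c])[:,:2].astype(np.float32)
            (cx,cy),r=cv2.minEnclosingCircle(P)
            print(n,nm,"hole" if hh[3]>=0 else "outer",c[:,0].mean(0),"world z60 circ",cx,cy,r, "bbox",P.min(0),P.max(0))
def crop(n,x,y,w,h,s,f):
    im=cv2.imread(f"pics/{n}0.png")[y:y+h,x:x+w]; cv2.imwrite(f,cv2.resize(im,None,fx=s,fy=s,interpolation=cv2.INTER_CUBIC))
crop("top",200,80,200,150,4,"pics/topc.png");crop("scene",150,180,200,150,4,"pics/scenec.png")
E
```

```text
scene red outer [230.8 204.7] world z60 circ 546.7265625 -218.88327026367188 79.18917083740234 bbox [ 480.  -293.5] [ 609.8 -144.9]
scene red hole [231.  196.1] world z60 circ 528.7913818359375 -249.81358337402344 43.45804214477539 bbox [ 488.9 -289.5] [ 565.  -208.7]
scene red outer [221.7 171.6] world z60 circ 464.5134582519531 -379.3713684082031 55.90128707885742 bbox [ 414.5 -434.8] [ 511.3 -326.5]
scene red outer [298.5 166.8] world z60 circ 283.1419982910156 -254.50814819335938 118.1091079711914 bbox [ 178.3 -363. ] [ 387.1 -147.1]
scene red hole [298.3 156.8] world z60 circ 245.59222412109375 -298.2062683105469 59.776859283447266 bbox [ 189.4 -353.8] [ 298.5 -242.1]
scene yel outer [365.  284.3] world z60 circ 523.5997314453125 217.09375 73.87882232666016 bbox [453.  150.6] [588.5 279.3]
scene yel hole [364.3 275.7] world z60 circ 505.39410400390625 201.6381378173828 37.1884765625 bbox [469.6 166.3] [541.2 236.9]
top red outer [373.  317.8] world z60 circ 252.6389923095703 -285.1642150878906 77.55441284179688 bbox [ 176.1 -362.4] [ 328.9 -208.8]
top red hole [374.  317.5] worl
[... 208 characters left out ...]
 [ 378.3 -472.9] [ 457.2 -392.7]
top red hole [424.9 246.1] world z60 circ 418.4449462890625 -435.0440673828125 26.677644729614258 bbox [ 392.8 -461.4] [ 444.4 -409.1]
top red outer [345.7 209.4] world z60 circ 525.8226928710938 -244.02052307128906 54.47970962524414 bbox [ 471.4 -297.5] [ 579.8 -190.2]
top red hole [346.3 208.6] world z60 circ 528.0294799804688 -245.43914794921875 34.572418212890625 bbox [ 494.5 -279.1] [ 561.3 -211.2]
top yel outer [172.1 227.8] world z60 circ 505.6255187988281 202.87530517578125 55.06719207763672 bbox [450.8 149.2] [560.2 256.3]
top yel hole [171.5 227.4] world z60 circ 506.8456115722656 203.70684814453125 33.17755889892578 bbox [473.8 172.2] [539.2 236. ]
```

View pics/topc.png

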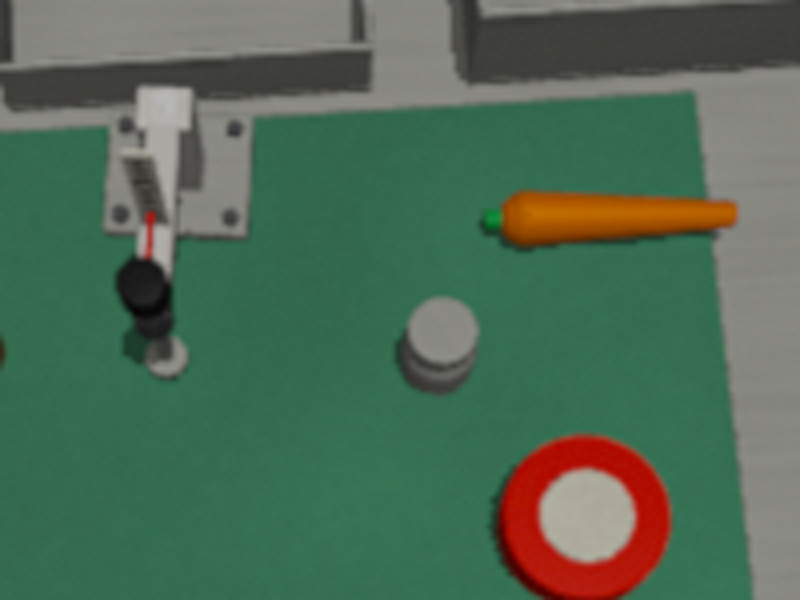

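View pics/scenec.png

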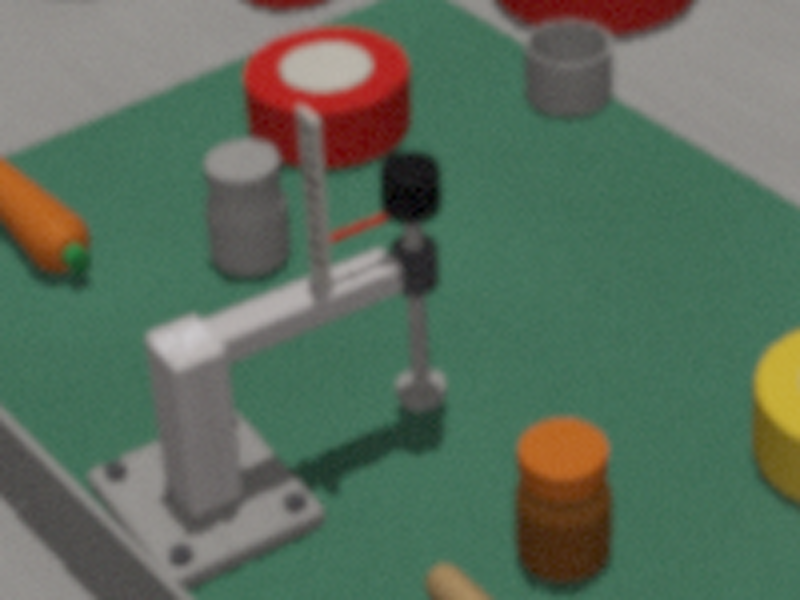

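Run:
```python
from h import *
T=lambda a,b:(200+(a+.5)/4-.5,80+(b+.5)/4-.5)
S=lambda a,b:(150+(a+.5)/4-.5,180+(b+.5)/4-.5)
print("knobtop",two(S(411,164),T(140,283)))
print("foot",two(S(420,388),T(166,356)))
B=np.array([onz("top",T(*p),27) for p in((126,125),(235,128),(231,217),(120,214))]);print(B,B.mean(0))
d=(B[0]+B[1]-B[2]-B[3]);yaw=np.arctan2(d[1],d[0]);
e=(B[0]+B[3]-B[1]-B[2]);print(yaw,np.arctan2(-e[0],e[1]))
print("coltop",onz("top",T(165,108),127))
print("steel jar",onz("top",T(443,330),85), two(S(245,160),T(443,330)))
print("spice",two(S(563,442),(187.5,159)), onz("top",(187.5,159),85))
print("ring",onz("top",(321,266),55),"ram",onz("top",(190,275),55))
print("carrot",[onz("top",T(*p),30) for p in((490,220),(735,213))])
```

```text
knobtop (array([659.6,  22.6, 179.2]), np.float64(2.038659834272387))
foot (array([661.8,  22.6,  30.5]), np.float64(1.2647087551663942))
[[832.5  44.3  27. ]
 [825.5 -31.6  27. ]
 [759.7 -25.5  27. ]
 [766.7  50.8  27. ]] [796.1   9.5  27. ]
-0.09548281750130025 -0.09114945727297924
coltop [794.3   8.4 127. ]
steel jar [ 650.  -160.4   85. ] (array([ 649.8, -160.2,   85. ]), np.float64(0.6570590652650041))
spice (array([675.9, 155.5,  88. ]), np.float64(3.288210307220781)) [678.1 155.1  85. ]
ring [ 385.3 -169.1   55. ] ram [383.5 160.2  55. ]
carrot [array([ 745.2, -203.4,   30. ]), array([ 739.9, -372.4,   30. ])]
```

Candidates in the top view: the red wheel on the board at (346,209) measures about 109 mm across. The small red one at (424,247) measures about 80 mm and the large one at (374,318) about 155 mm. So the target is the wheel at (346,209), centred at about (527,-245). The crops also show the gauge foot at about (661,22), with a reading of about 10 mm. I'll check the cheese in one close crop and then move to above the knob.

Run:
```python
import cv2
im=cv2.imread("pics/top0.png")[170:370,290:460]; cv2.imwrite("pics/redc.png",cv2.resize(im,None,fx=3,fy=3))
```

```text
(no output)
```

View pics/redc.png

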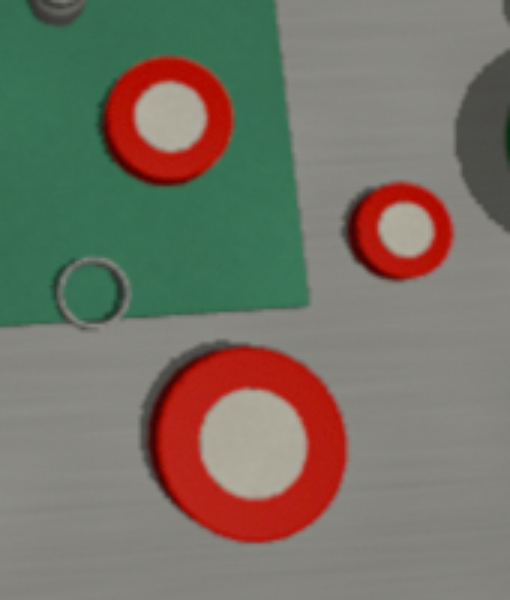

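{"name": "jog_arm", "arguments": {"series": [{"dx":0.021,"dy":-0.028,"rz":1.46},{"dx":0.021,"dy":-0.028,"rz":1.46},{"dx":0.021,"dy":-0.028,"rz":1.46},{"dx":0.021,"dy":-0.028,"rz":1.46},{"dx":0.021,"dy":-0.028,"rz":1.46},{"dx":0.021,"dy":-0.028,"rz":1.46},{"dx":0.021,"dy":-0.028,"rz":1.46},{"dx":0.021,"dy":-0.028,"rz":1.46},{"dx":0.021,"dy":-0.028,"rz":1.46},{"dx":0.021,"dy":-0.028,"rz":1.46},{"dx":0.021,"dy":-0.028,"rz":1.46},{"dx":0.021,"dy":-0.028,"rz":1.46}]}}

```text
$.series[0]: bad value
```

The crop confirms three red wheels, with the middle-sized one on the board at crop (170,118). The move was refused with "bad value", so I'll try one full row.

{"name": "jog_arm", "arguments": {"series": [{"dx":0.02,"dy":-0.028,"dz":0.0,"rx":0.0,"ry":0.0,"rz":1.5,"gripper":1.0}]}}

```text
t: 0.2
eef_pos: [261.4, 549.3, 225.0]
tcp_rot: [-1.57, 0.0, 1.201]
ft_force: [1.5, -0.8, 0.5]
opening: 1.0
```

{"name": "jog_arm", "arguments": {"series": [{"dx":0.021,"dy":-0.028,"dz":0,"rx":0,"ry":0,"rz":1.3,"gripper":1},{"dx":0.021,"dy":-0.028,"dz":0,"rx":0,"ry":0,"rz":1.3,"gripper":1},{"dx":0.021,"dy":-0.028,"dz":0,"rx":0,"ry":0,"rz":1.3,"gripper":1},{"dx":0.021,"dy":-0.028,"dz":0,"rx":0,"ry":0,"rz":1.3,"gripper":1},{"dx":0.021,"dy":-0.028,"dz":0,"rx":0,"ry":0,"rz":1.3,"gripper":1},{"dx":0.021,"dy":-0.028,"dz":0,"rx":0,"ry":0,"rz":1.3,"gripper":1},{"dx":0.021,"dy":-0.028,"dz":0,"rx":0,"ry":0,"rz":1.3,"gripper":1},{"dx":0.021,"dy":-0.028,"dz":0,"rx":0,"ry":0,"rz":1.3,"gripper":1},{"dx":0.021,"dy":-0.028,"dz":0,"rx":0,"ry":0,"rz":1.3,"gripper":1},{"dx":0.021,"dy":-0.028,"dz":0,"rx":0,"ry":0,"rz":1.3,"gripper":1},{"dx":0.021,"dy":-0.028,"dz":0,"rx":0,"ry":0,"rz":1.3,"gripper":1},{"dx":0.021,"dy":-0.028,"dz":0,"rx":0,"ry":0,"rz":1.3,"gripper":1}]}}

```text
t: 1.4
eef_pos: [515.3, 210.7, 225.5]
tcp_rot: [-1.57, 0.0, 1.471]
ft_force: [1.0, 0.6, 0.0]
opening: 1.0
```

{"name": "jog_arm", "arguments": {"series": [{"dx":0.024,"dy":-0.031,"dz":0,"rx":0,"ry":0,"rz":0.3,"gripper":1},{"dx":0.024,"dy":-0.031,"dz":0,"rx":0,"ry":0,"rz":0,"gripper":1},{"dx":0.024,"dy":-0.031,"dz":0,"rx":0,"ry":0,"rz":0,"gripper":1},{"dx":0.024,"dy":-0.031,"dz":0,"rx":0,"ry":0,"rz":0,"gripper":1},{"dx":0.024,"dy":-0.031,"dz":0,"rx":0,"ry":0,"rz":0,"gripper":1},{"dx":0.024,"dy":-0.031,"dz":0,"rx":0,"ry":0,"rz":0,"gripper":1},{"dx":0,"dy":0,"dz":0,"rx":0,"ry":0,"rz":0,"gripper":1}]}}

```text
t: 2.1
eef_pos: [660.6, 22.3, 224.6]
tcp_rot: [-1.571, 0.001, 1.472]
ft_force: [0.7, 0.5, -0.1]
opening: 1.002
```

Run:
```python
from h import *
s=env.state();print(s["eef_pos"],s["tcp_rot"],s["ft_force"])
im=env.read_camera("wrist");cv2.imwrite("pics/w1.png",im[:,:,::-1])
from scipy.spatial.transform import Rotation as Ro
Rt=Ro.from_euler("xyz",s["tcp_rot"]).as_matrix();c=env.camera_info("wrist");M=c["mount"]
for X in((660,22.4,179),(661.5,22.3,128)):
    p=np.linalg.inv(M)@np.append(Rt.T@(np.array(X)-s["eef_pos"]),1); q=c["camera_matrix"]@p[:3];print(X,q[:2]/q[2])
```

```text
[660.6  22.3 224.6] [-1.6  0.   1.5] [ 0.7  0.5 -0.1]
(660, 22.4, 179) [281.8 239.4]
(661.5, 22.3, 128) [282.1 219.6]
```

View pics/w1.png

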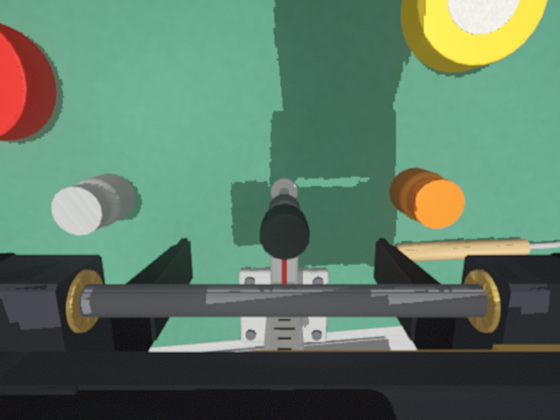

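The wrist view shows the knob top at about (284,233) between the open fingers, against a predicted (282,239). That puts the knob about 1–3 mm nearer the robot, so I'll descend with a small correction and pinch.

{"name": "jog_arm", "arguments": {"series": [{"dx":-0.002,"dy":0.001,"dz":-0.014,"rx":0,"ry":0,"rz":0,"gripper":1},{"dx":0,"dy":0,"dz":-0.014,"rx":0,"ry":0,"rz":0,"gripper":1},{"dx":0,"dy":0,"dz":-0.014,"rx":0,"ry":0,"rz":0,"gripper":1},{"dx":0,"dy":0,"dz":-0.014,"rx":0,"ry":0,"rz":0,"gripper":1},{"dx":0,"dy":0,"dz":-0.011,"rx":0,"ry":0,"rz":0,"gripper":0.5},{"dx":0,"dy":0,"dz":0,"rx":0,"ry":0,"rz":0,"gripper":0.2},{"dx":0,"dy":0,"dz":0,"rx":0,"ry":0,"rz":0,"gripper":0.2},{"dx":0,"dy":0,"dz":0,"rx":0,"ry":0,"rz":0,"gripper":0.2},{"dx":0,"dy":0,"dz":0,"rx":0,"ry":0,"rz":0,"gripper":0.2}]}}

```text
t: 3.05
eef_pos: [656.9, 26.9, 159.3]
tcp_rot: [-1.572, -0.0, 1.476]
ft_force: [0.8, 0.1, -0.1]
opening: 0.635
```

{"name": "jog_arm", "arguments": {"series": [{"dx":0,"dy":0,"dz":0,"rx":0,"ry":0,"rz":0,"gripper":0.2},{"dx":0,"dy":0,"dz":0,"rx":0,"ry":0,"rz":0,"gripper":0.2},{"dx":0,"dy":0,"dz":0,"rx":0,"ry":0,"rz":0,"gripper":0.2},{"dx":0,"dy":0,"dz":0,"rx":0,"ry":0,"rz":0,"gripper":0.2}]}}

```text
t: 3.45
eef_pos: [656.4, 23.9, 158.8]
tcp_rot: [-1.571, 0.005, 1.476]
ft_force: [-2.8, -15.8, 2.1]
opening: 0.33
```

Run:
```python
from h import *
s=env.state();print(s["eef_pos"],s["joints"],s["qvel"],s["ft_force"],s["opening"])
im=env.read_camera("scene")[150:330,150:350,::-1];cv2.imwrite("pics/s2.png",cv2.resize(im,None,fx=3,fy=3))
print(env.state()["eef_pos"])
```

```text
[656.4  23.9 158.8] [-0.1  0.6  1.5 -0.   1.  -1.5] [-0. -0. -0.  0.  0.  0.] [ -2.8 -15.8   2.1] 0.33019001316851004
[656.4  23.9 158.8]
```

View pics/s2.png

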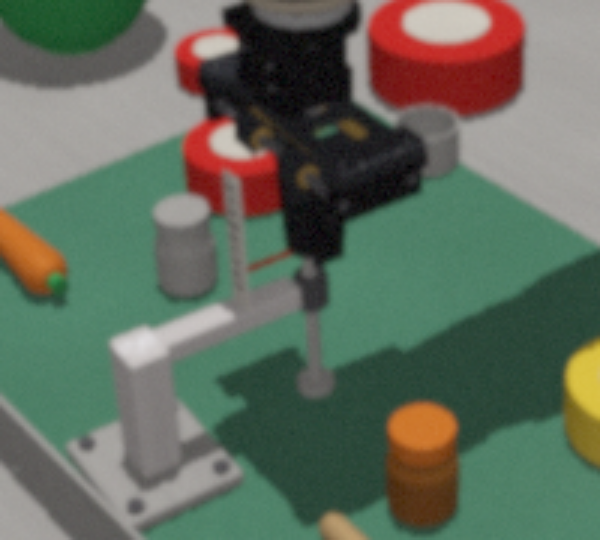

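The knob is gripped: the opening of 0.33 is about 31 mm. A side load of 16 N shows I am about 3 mm off in y, so I'll relieve that and raise.

{"name": "jog_arm", "arguments": {"series": [{"dx":0,"dy":-0.003,"dz":0.002,"rx":0,"ry":0,"rz":0,"gripper":0.2},{"dx":0,"dy":0,"dz":0.005,"rx":0,"ry":0,"rz":0,"gripper":0.2},{"dx":0,"dy":0,"dz":0.005,"rx":0,"ry":0,"rz":0,"gripper":0.2},{"dx":0,"dy":0,"dz":0.005,"rx":0,"ry":0,"rz":0,"gripper":0.2}]}}

```text
t: 3.9
eef_pos: [656.4, 23.7, 175.5]
tcp_rot: [-1.57, 0.001, 1.476]
ft_force: [0.7, -4.5, -8.5]
opening: 0.334
```

{"name": "jog_arm", "arguments": {"series": [{"dx":0,"dy":-0.001,"dz":0.005,"rx":0,"ry":0,"rz":0,"gripper":0.2},{"dx":0,"dy":0,"dz":0.005,"rx":0,"ry":0,"rz":0,"gripper":0.2},{"dx":0,"dy":0,"dz":0.005,"rx":0,"ry":0,"rz":0,"gripper":0.2},{"dx":0,"dy":0,"dz":0.005,"rx":0,"ry":0,"rz":0,"gripper":0.2},{"dx":0,"dy":0,"dz":0.005,"rx":0,"ry":0,"rz":0,"gripper":0.2},{"dx":0,"dy":0,"dz":0.005,"rx":0,"ry":0,"rz":0,"gripper":0.2},{"dx":0,"dy":0,"dz":0.004,"rx":0,"ry":0,"rz":0,"gripper":0.2},{"dx":0,"dy":0,"dz":0,"rx":0,"ry":0,"rz":0,"gripper":0.2}]}}

```text
t: 4.7
eef_pos: [656.4, 23.4, 210.7]
tcp_rot: [-1.571, -0.001, 1.476]
ft_force: [-4.2, 5.4, -2.0]
opening: 0.33
```

Run:
```python
from h import *
im=env.read_camera("scene")[150:330,150:350,::-1];cv2.imwrite("pics/s3.png",cv2.resize(im,None,fx=3,fy=3))
for r in(8,45,60,65): print(r,(proj("scene",(661,22.3,15+r))-[150,150])*3)
```

```text
8 [315.7 387.1]
45 [313.7 348. ]
60 [312.9 331.8]
65 [312.6 326.4]
```

View pics/s3.png

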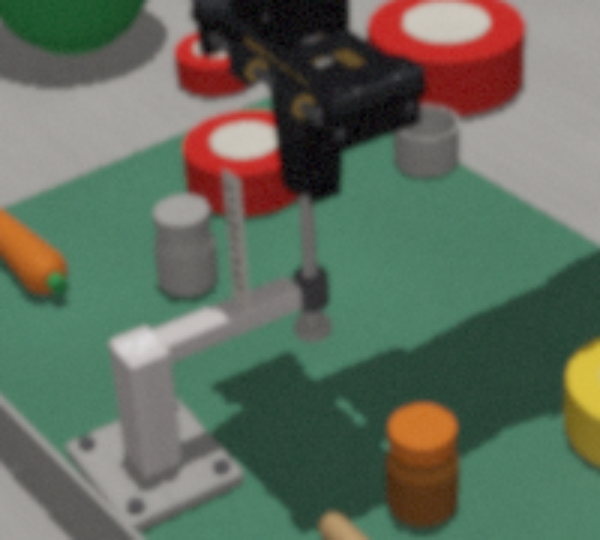

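Foot raised: its underside is at about (313,333) in the crop, which reads about 60 mm. I'll release, go up, and turn over to the far side of the red cheese.

{"name": "jog_arm", "arguments": {"series": [{"dx":0,"dy":0,"dz":0,"rx":0,"ry":0,"rz":0,"gripper":0.8},{"dx":0,"dy":0,"dz":0,"rx":0,"ry":0,"rz":0,"gripper":0.8},{"dx":0,"dy":0,"dz":0,"rx":0,"ry":0,"rz":0,"gripper":0.8},{"dx":0,"dy":0,"dz":0.015,"rx":0,"ry":0,"rz":0,"gripper":0.8},{"dx":0,"dy":0,"dz":0.02,"rx":0,"ry":0,"rz":0,"gripper":0.8},{"dx":0,"dy":0,"dz":0.02,"rx":0,"ry":0,"rz":0,"gripper":0.8}]}}

```text
t: 5.35
eef_pos: [656.9, 22.7, 265.7]
tcp_rot: [-1.571, 0.0, 1.475]
ft_force: [0.3, -0.4, 0.6]
opening: 0.77
```

{"name": "jog_arm", "arguments": {"series": [{"dx":-0.011,"dy":-0.03,"dz":0,"rx":0,"ry":0,"rz":-8,"gripper":0.63},{"dx":-0.011,"dy":-0.03,"dz":0,"rx":0,"ry":0,"rz":-8,"gripper":0.63},{"dx":-0.011,"dy":-0.03,"dz":0,"rx":0,"ry":0,"rz":-8,"gripper":0.63},{"dx":-0.011,"dy":-0.03,"dz":0,"rx":0,"ry":0,"rz":-8,"gripper":0.63},{"dx":-0.011,"dy":-0.03,"dz":0,"rx":0,"ry":0,"rz":-8,"gripper":0.63},{"dx":-0.011,"dy":-0.03,"dz":0,"rx":0,"ry":0,"rz":-8,"gripper":0.63},{"dx":-0.011,"dy":-0.03,"dz":0,"rx":0,"ry":0,"rz":-8,"gripper":0.63},{"dx":-0.011,"dy":-0.03,"dz":0,"rx":0,"ry":0,"rz":-8,"gripper":0.63},{"dx":-0.011,"dy":-0.03,"dz":0,"rx":0,"ry":0,"rz":-8,"gripper":0.63},{"dx":-0.011,"dy":-0.03,"dz":0,"rx":0,"ry":0,"rz":-8,"gripper":0.63},{"dx":-0.011,"dy":-0.03,"dz":0,"rx":0,"ry":0,"rz":-4.6,"gripper":0.63},{"dx":-0.008,"dy":-0.027,"dz":0,"rx":0,"ry":0,"rz":0,"gripper":0.63}]}}

```text
t: 6.55
eef_pos: [527.0, -335.8, 265.3]
tcp_rot: [-1.572, -0.001, -0.004]
ft_force: [0.2, -0.2, -0.2]
opening: 0.632
```

Run:
```python
from h import *
for n in("scene","top"):
    im=env.read_camera(n)[:,:,::-1];cv2.imwrite(f"pics/{n}4.png",im)
s=env.state();print(s["t"],s["eef_pos"],s["tcp_rot"]*57.3)
a=cv2.imread("pics/scene4.png")[150:330,150:350];cv2.imwrite("pics/s4c.png",cv2.resize(a,None,fx=3,fy=3))
```

```text
6.65 [ 526.7 -337.2  264.9] [-90.1  -0.   -0.2]
```

View pics/s4c.png

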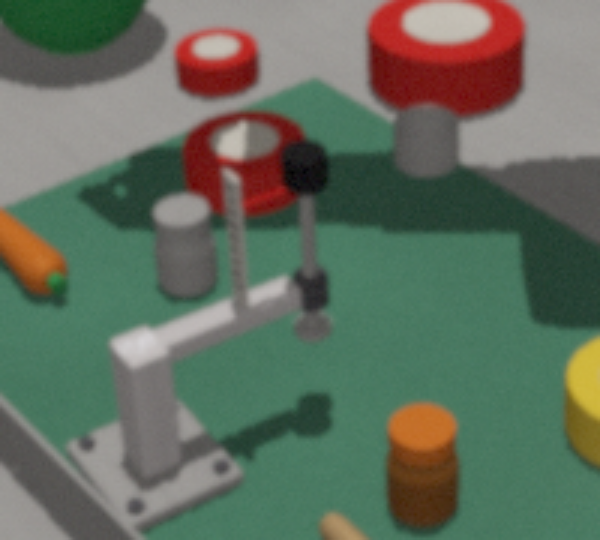

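View pics/top4.png

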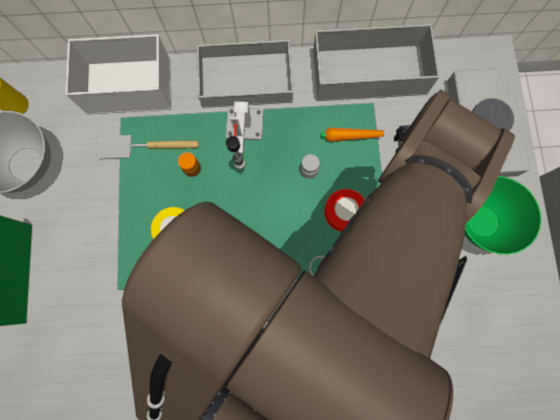

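The foot stays up at about (313,325) in the crop, and the arm is over the outer side of the red cheese at (527,-337). Now I'll descend.

{"name": "jog_arm", "arguments": {"series": [{"dx":0,"dy":0,"dz":-0.04,"rx":0,"ry":0,"rz":0,"gripper":0.63},{"dx":0,"dy":0,"dz":-0.04,"rx":0,"ry":0,"rz":0,"gripper":0.63},{"dx":0,"dy":0,"dz":-0.04,"rx":0,"ry":0,"rz":0,"gripper":0.63},{"dx":0,"dy":0,"dz":-0.04,"rx":0,"ry":0,"rz":0,"gripper":0.63},{"dx":0,"dy":0,"dz":-0.03,"rx":0,"ry":0,"rz":0,"gripper":0.63},{"dx":0,"dy":0,"dz":-0.03,"rx":0,"ry":0,"rz":0,"gripper":0.63},{"dx":0,"dy":0,"dz":0,"rx":0,"ry":0,"rz":0,"gripper":0.63},{"dx":0,"dy":0,"dz":0,"rx":0,"ry":0,"rz":0,"gripper":0.63}]}}

```text
t: 7.45
eef_pos: [528.1, -333.9, 45.3]
tcp_rot: [-1.571, -0.0, -0.0]
ft_force: [-0.2, 0.5, 0.9]
opening: 0.63
```

```bash
cat >> h.py <<'E'
from scipy.spatial.transform import Rotation as Ro
def wrist(f):
    s=env.state();im=env.read_camera("wrist");cv2.imwrite(f,im[:,:,::-1])
    c=env.camera_info("wrist");R=Ro.from_euler("xyz",s["tcp_rot"]).as_matrix();M=c["mount"]
    o=s["eef_pos"]+R@M[:3,3];A=R@M[:3,:3]@np.linalg.inv(c["camera_matrix"])
    def z(uv,h):
        d=A@np.array([uv[0],uv[1],1.]);return o+d*(h-o[2])/d[2]
    return im,s,z
def redc(im,z):
    h=cv2.cvtColor(im,cv2.COLOR_RGB2HSV);m=(((h[...,0]<6)|(h[...,0]>173))&(h[...,1]>150)&(h[...,2]>50)).astype(np.uint8)
    cs,hh=cv2.findContours(m,cv2.RETR_CCOMP,cv2.CHAIN_APPROX_NONE)
    for c,k in zip(cs,hh[0]):
        if cv2.contourArea(c)<1500: continue
        P=np.array([z(p[0],60) for p in c])[:,:2].astype(np.float32);(x,y),r=cv2.minEnclosingCircle(P)
        print("hole" if k[3]>=0 else "out",c[:,0].mean(0),"z60:",round(x,1),round(y,1),round(r,1),P.min(0),P.max(0))
E
python3 - <<'E'
from h import *
im,s,z=wrist("pics/w5.png");print(s["t"],s["eef_pos"],s["tcp_rot"],s["ft_force"]);redc(im,z)
E
```

```text
7.45 [ 528.1 -333.9   45.3] [-1.6 -0.  -0. ] [-0.2  0.5  0.9]
out [279.3  92. ] z60: 525.4 -245.3 53.3 [ 472.3 -298.4] [ 578.4 -220.2]
```

View pics/w5.png

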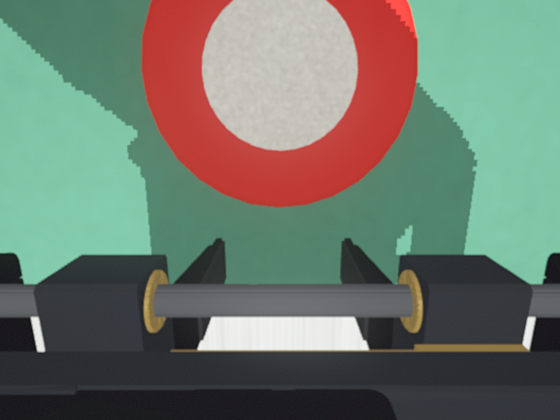

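The wrist view shows the wheel centred ahead of the two fingers, with its label at (280,70). Its z60 circle is centred at (525,-245), which agrees with the top view. I'll lower a little and push along +y.

{"name": "jog_arm", "arguments": {"series": [{"dx":0,"dy":0.005,"dz":-0.009,"rx":0,"ry":0,"rz":0,"gripper":0.63},{"dx":0,"dy":0.01,"dz":0,"rx":0,"ry":0,"rz":0,"gripper":0.63},{"dx":0,"dy":0.008,"dz":0,"rx":0,"ry":0,"rz":0,"gripper":0.63},{"dx":0,"dy":0.005,"dz":0,"rx":0,"ry":0,"rz":0,"gripper":0.63},{"dx":0,"dy":0.005,"dz":0,"rx":0,"ry":0,"rz":0,"gripper":0.63},{"dx":0,"dy":0.007,"dz":0,"rx":0,"ry":0,"rz":0,"gripper":0.63},{"dx":0,"dy":0.01,"dz":0,"rx":0,"ry":0,"rz":0,"gripper":0.63},{"dx":0,"dy":0.01,"dz":0,"rx":0,"ry":0,"rz":0,"gripper":0.63}]}}

```text
t: 8.3
eef_pos: [527.9, -273.6, 35.9]
tcp_rot: [-1.571, -0.001, -0.001]
ft_force: [-0.0, -3.0, 2.0]
opening: 0.63
```

Run:
```python
from h import *
im,s,z=wrist("pics/w6.png");print(s["t"],s["eef_pos"],s["tcp_rot"],s["ft_force"]);redc(im,z)
```

```text
8.3 [ 527.9 -273.6   35.9] [-1.6 -0.  -0. ] [-0. -3.  2.]
out [282.8 141.9] z60: 526.6 -216.2 53.6 [ 473.4 -269.2] [ 579.7 -162.8]
hole [282.8 151.7] z60: 526.5 -216.3 30.9 [ 495.6 -247.1] [ 557.3 -185.8]
```

View pics/w6.png

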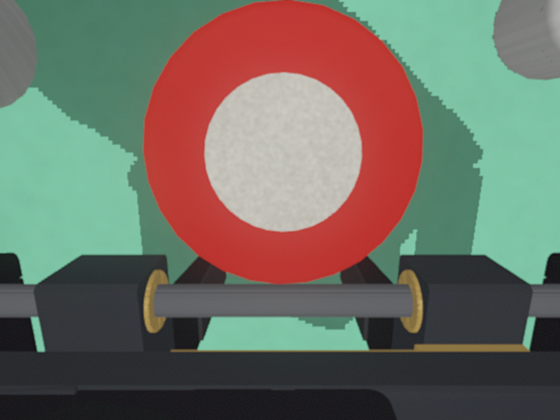

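The wheel is seated in the two fingers at (526,-216), and the push force is 3 N. I'll carry on with the push.

{"name": "jog_arm", "arguments": {"series": [{"dx":0,"dy":0.012,"dz":0,"rx":0,"ry":0,"rz":0,"gripper":0.63},{"dx":0,"dy":0.012,"dz":0,"rx":0,"ry":0,"rz":0,"gripper":0.63},{"dx":0,"dy":0.012,"dz":0,"rx":0,"ry":0,"rz":0,"gripper":0.63},{"dx":0,"dy":0.012,"dz":0,"rx":0,"ry":0,"rz":0,"gripper":0.63},{"dx":0,"dy":0.012,"dz":0,"rx":0,"ry":0,"rz":0,"gripper":0.63},{"dx":0,"dy":0.012,"dz":0,"rx":0,"ry":0,"rz":0,"gripper":0.63},{"dx":0,"dy":0.012,"dz":0,"rx":0,"ry":0,"rz":0,"gripper":0.63},{"dx":0,"dy":0.012,"dz":0,"rx":0,"ry":0,"rz":0,"gripper":0.63},{"dx":0,"dy":0.012,"dz":0,"rx":0,"ry":0,"rz":0,"gripper":0.63},{"dx":0,"dy":0.012,"dz":0,"rx":0,"ry":0,"rz":0,"gripper":0.63}]}}

```text
t: 9.35
eef_pos: [527.6, -153.0, 35.7]
tcp_rot: [-1.571, -0.0, -0.001]
ft_force: [0.7, -3.0, 2.1]
opening: 0.628
```

Run:
```python
from h import *
im,s,z=wrist("pics/w7.png");print(s["t"],s["eef_pos"],s["tcp_rot"],s["ft_force"]);redc(im,z)
```

```text
9.35 [ 527.6 -153.    35.7] [-1.6 -0.  -0. ] [ 0.7 -3.   2.1]
out [282.7 141.8] z60: 526.4 -95.6 53.6 [ 473.1 -148.4] [579.3 -42.3]
hole [282.6 151.5] z60: 526.3 -95.7 30.8 [ 495.4 -126.4] [557.  -64.9]
```

{"name": "jog_arm", "arguments": {"series": [{"dx":0,"dy":0.012,"dz":0,"rx":0,"ry":0,"rz":0,"gripper":0.63},{"dx":0,"dy":0.012,"dz":0,"rx":0,"ry":0,"rz":0,"gripper":0.63},{"dx":0,"dy":0.012,"dz":0,"rx":0,"ry":0,"rz":0,"gripper":0.63},{"dx":0,"dy":0.012,"dz":0,"rx":0,"ry":0,"rz":0,"gripper":0.63},{"dx":0,"dy":0.012,"dz":0,"rx":0,"ry":0,"rz":0,"gripper":0.63},{"dx":0,"dy":0.012,"dz":0,"rx":0,"ry":0,"rz":0,"gripper":0.63},{"dx":0,"dy":0.012,"dz":0,"rx":0,"ry":0,"rz":0,"gripper":0.63},{"dx":0,"dy":0.012,"dz":0,"rx":0,"ry":0,"rz":0,"gripper":0.63},{"dx":0,"dy":0.012,"dz":0,"rx":0,"ry":0,"rz":0,"gripper":0.63},{"dx":0,"dy":0.01,"dz":0,"rx":0,"ry":0,"rz":0,"gripper":0.63},{"dx":0,"dy":0.006,"dz":0,"rx":0,"ry":0,"rz":0,"gripper":0.63},{"dx":0,"dy":0,"dz":0,"rx":0,"ry":0,"rz":0,"gripper":0.63}]}}

```text
t: 10.6
eef_pos: [527.7, -29.2, 35.7]
tcp_rot: [-1.571, -0.0, -0.0]
ft_force: [0.8, 0.0, 0.1]
opening: 0.627
```

Run:
```python
from h import *
im,s,z=wrist("pics/w8.png");print(s["t"],s["eef_pos"],s["tcp_rot"],s["ft_force"]);redc(im,z)
```

```text
10.6 [527.7 -29.2  35.7] [-1.6 -0.  -0. ] [0.8 0.  0.1]
out [282.7 139.3] z60: 526.3 29.1 53.6 [473.  -23.8] [579.3  81.5]
hole [282.6 149. ] z60: 526.2 29.1 30.8 [495.4  -1.4] [556.9  60. ]
```

The wheel is at (526,29). Next I'll back off, lift, and turn to the robot side for the second leg. That leg runs to (661,22), a heading of about -3°.

{"name": "jog_arm", "arguments": {"series": [{"dx":0,"dy":-0.02,"dz":0,"rx":0,"ry":0,"rz":0,"gripper":0.63},{"dx":0,"dy":-0.02,"dz":0.02,"rx":0,"ry":0,"rz":0,"gripper":0.63},{"dx":-0.01,"dy":0,"dz":0.04,"rx":0,"ry":0,"rz":8,"gripper":0.63},{"dx":-0.02,"dy":0.01,"dz":0.04,"rx":0,"ry":0,"rz":8,"gripper":0.63},{"dx":-0.02,"dy":0.02,"dz":0,"rx":0,"ry":0,"rz":8,"gripper":0.63},{"dx":-0.02,"dy":0.02,"dz":0,"rx":0,"ry":0,"rz":8,"gripper":0.63},{"dx":-0.02,"dy":0.02,"dz":0,"rx":0,"ry":0,"rz":8,"gripper":0.63},{"dx":-0.01,"dy":0.02,"dz":0,"rx":0,"ry":0,"rz":8,"gripper":0.63},{"dx":0,"dy":0.01,"dz":0,"rx":0,"ry":0,"rz":8,"gripper":0.63},{"dx":0,"dy":0,"dz":0,"rx":0,"ry":0,"rz":8,"gripper":0.63},{"dx":0,"dy":0,"dz":0,"rx":0,"ry":0,"rz":8,"gripper":0.63},{"dx":0,"dy":0,"dz":0,"rx":0,"ry":0,"rz":8,"gripper":0.63}]}}

```text
t: 11.85
eef_pos: [427.8, 29.8, 135.8]
tcp_rot: [-1.571, -0.0, 1.401]
ft_force: [-0.1, -0.2, 0.3]
opening: 0.632
```

{"name": "jog_arm", "arguments": {"series": [{"dx":0,"dy":0,"dz":0,"rx":0,"ry":0,"rz":7,"gripper":0.63},{"dx":0,"dy":0,"dz":0,"rx":0,"ry":0,"rz":0,"gripper":0.63}]}}

```text
t: 12.05
eef_pos: [427.7, 29.7, 135.7]
tcp_rot: [-1.571, -0.0, 1.519]
ft_force: [0.0, -0.2, -0.2]
opening: 0.632
```

{"name": "jog_arm", "arguments": {"series": [{"dx":0,"dy":0.004,"dz":-0.04,"rx":0,"ry":0,"rz":0,"gripper":0.63},{"dx":0,"dy":0,"dz":-0.03,"rx":0,"ry":0,"rz":0,"gripper":0.63},{"dx":0,"dy":0,"dz":-0.028,"rx":0,"ry":0,"rz":0,"gripper":0.63},{"dx":0.01,"dy":0,"dz":0,"rx":0,"ry":0,"rz":0,"gripper":0.63},{"dx":0.01,"dy":0,"dz":0,"rx":0,"ry":0,"rz":0,"gripper":0.63},{"dx":0.01,"dy":-0.001,"dz":0,"rx":0,"ry":0,"rz":0,"gripper":0.63},{"dx":0.006,"dy":0,"dz":0,"rx":0,"ry":0,"rz":0,"gripper":0.63},{"dx":0.005,"dy":0,"dz":0,"rx":0,"ry":0,"rz":0,"gripper":0.63},{"dx":0.008,"dy":-0.001,"dz":0,"rx":0,"ry":0,"rz":0,"gripper":0.63},{"dx":0.01,"dy":0,"dz":0,"rx":0,"ry":0,"rz":0,"gripper":0.63}]}}

```text
t: 13.05
eef_pos: [486.6, 32.0, 38.0]
tcp_rot: [-1.57, -0.0, 1.517]
ft_force: [-4.3, -0.2, 3.2]
opening: 0.628
```

Run:
```python
from h import *
im,s,z=wrist("pics/w9.png");print(s["t"],s["eef_pos"],s["tcp_rot"],s["ft_force"]);redc(im,z)
```

```text
13.05 [486.6  32.   38. ] [-1.6 -0.   1.5] [-4.3 -0.2  3.2]
out [282.9 333.6] z60: 514.3 31.2 38.4 [497.6  -7.2] [516.8  69.5]
out [282.7 273.4] z60: 482.4 33.1 24.7 [470.6   8.4] [483.9  57.8]
```

View pics/w9.png

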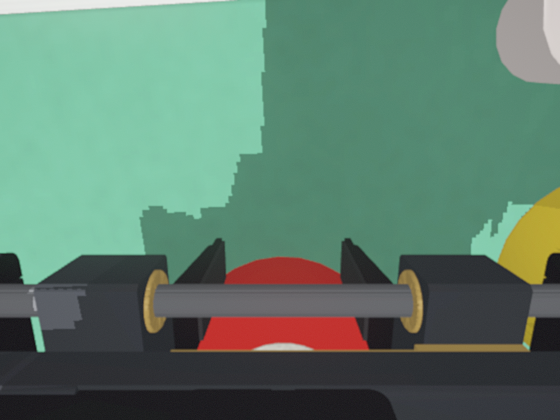

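The wheel is seated between the fingers with its centre at about (544,29). I'll keep pushing toward the gauge and lean the gripper back gradually so its body stays clear of the guide.

{"name": "jog_arm", "arguments": {"series": [{"dx":0.01,"dy":-0.001,"dz":0,"rx":0,"ry":-2,"rz":0,"gripper":0.63},{"dx":0.01,"dy":0,"dz":0,"rx":0,"ry":-2,"rz":0,"gripper":0.63},{"dx":0.01,"dy":-0.001,"dz":0,"rx":0,"ry":-2,"rz":0,"gripper":0.63},{"dx":0.01,"dy":0,"dz":0,"rx":0,"ry":-2,"rz":0,"gripper":0.63},{"dx":0.01,"dy":-0.001,"dz":0,"rx":0,"ry":-2,"rz":0,"gripper":0.63},{"dx":0.01,"dy":0,"dz":0,"rx":0,"ry":-2,"rz":0,"gripper":0.63},{"dx":0.01,"dy":-0.001,"dz":0,"rx":0,"ry":-2,"rz":0,"gripper":0.63},{"dx":0.01,"dy":0,"dz":0,"rx":0,"ry":-1,"rz":0,"gripper":0.63},{"dx":0.006,"dy":-0.001,"dz":0,"rx":0,"ry":0,"rz":0,"gripper":0.63},{"dx":0,"dy":0,"dz":0,"rx":0,"ry":0,"rz":0,"gripper":0.63}]}}

```text
t: 14.1
eef_pos: [573.7, 26.9, 37.7]
tcp_rot: [-1.833, -0.014, 1.519]
ft_force: [-0.5, -0.0, 0.5]
opening: 0.632
```

Run:
```python
from h import *
s=env.state();print(s["t"],s["eef_pos"],s["tcp_rot"]*57.3,s["ft_force"])
im=env.read_camera("scene")[:,:,::-1];cv2.imwrite("pics/s10.png",im);cv2.imwrite("pics/s10c.png",cv2.resize(im[150:330,150:350],None,fx=3,fy=3))
print([ (proj("scene",p)-150)*3 for p in((661,22.8,60),(661,22.8,75))])
```

```text
14.1 [573.7  26.9  37.7] [-105.    -0.8   87.1] [-0.5 -0.   0.5]
[array([314.1, 348.4]), array([313.3, 332.2])]
```

View pics/s10c.png

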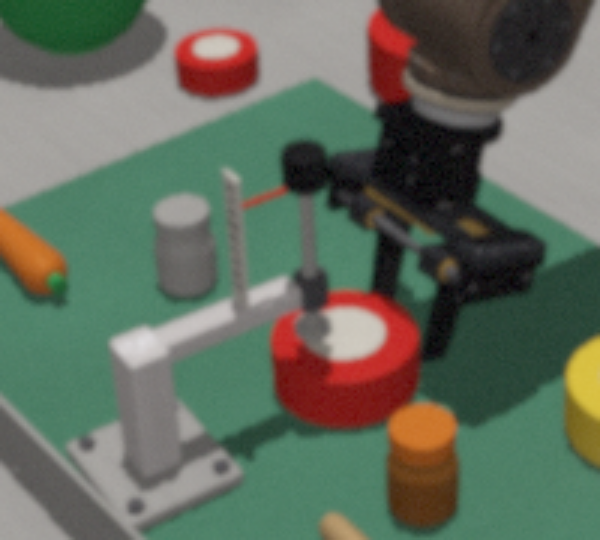

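Run:
```python
from h import *
print(onz("scene",(150+346/3,150+333/3),60))
for p in((272,340),(420,340)): print(onz("scene",(150+p[0]/3,150+p[1]/3),60))
im=env.read_camera("top")[:,:,::-1];cv2.imwrite("pics/t10.png",im);cv2.imwrite("pics/t10c.png",cv2.resize(im[80:230,170:370],None,fx=4,fy=4))
```

```text
[632.3  24.3  60. ]
[678.2  -5.3  60. ]
[596.8  66.5  60. ]
```

View pics/t10c.png

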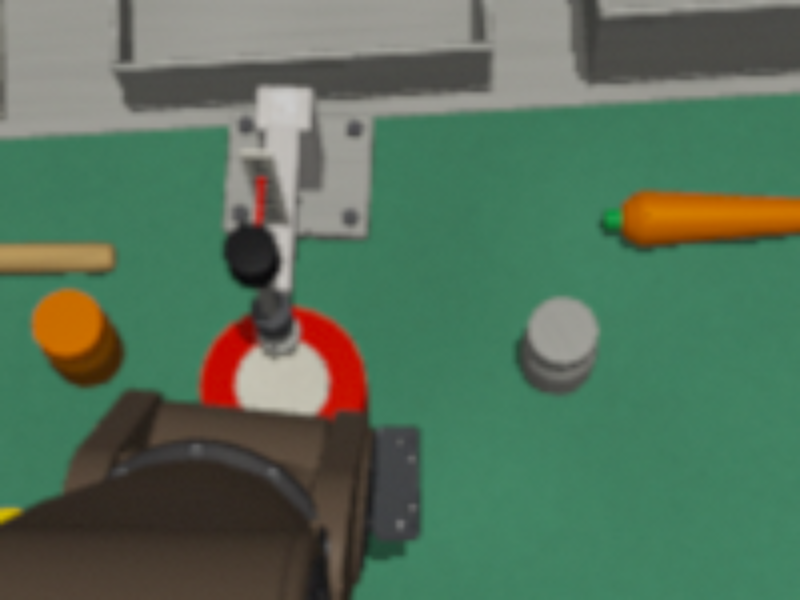

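Run:
```python
from h import *
T=lambda a,b:(170+a/4,80+b/4)
print(onz("top",T(284,305),60), onz("top",T(283,386),60), [onz("top",T(a,383),60) for a in(200,368)])
print(proj("top",(661,22.8,60)),)
```

```text
[685.9  19.4  60. ] [630.3  22.3  60. ] [array([635.8,  76.5,  60. ]), array([628.9, -33.3,  60. ])]
[240.1 165.3]
```

The top and scene views put the wheel at about (631,23), so it needs 30 mm more along +x.

{"name": "jog_arm", "arguments": {"series": [{"dx":0.008,"dy":0,"dz":0,"rx":0,"ry":0,"rz":0,"gripper":0.63},{"dx":0.008,"dy":0,"dz":0,"rx":0,"ry":0,"rz":0,"gripper":0.63},{"dx":0.008,"dy":0,"dz":0,"rx":0,"ry":0,"rz":0,"gripper":0.63},{"dx":0.005,"dy":0,"dz":0,"rx":0,"ry":0,"rz":0,"gripper":0.63},{"dx":0,"dy":0,"dz":0,"rx":0,"ry":0,"rz":0,"gripper":0.63}]}}

```text
t: 14.7
eef_pos: [602.6, 26.9, 37.7]
tcp_rot: [-1.833, -0.014, 1.519]
ft_force: [-0.6, -0.0, -0.6]
opening: 0.63
```

Run:
```python
from h import *
s=env.state();print(s["t"],s["eef_pos"],s["tcp_rot"]*57.3,s["ft_force"])
for n in("scene","top"):
    im=env.read_camera(n)[:,:,::-1];cv2.imwrite(f"pics/{n}11.png",im)
    a=im[150:330,150:350] if n=="scene" else im[80:230,170:370]
    cv2.imwrite(f"pics/{n}11c.png",cv2.resize(a,None,fx=3 if n=="scene" else 4,fy=3 if n=="scene" else 4))
```

```text
14.7 [602.6  26.9  37.7] [-105.    -0.8   87.1] [-0.6 -0.  -0.6]
```

View pics/scene11c.png

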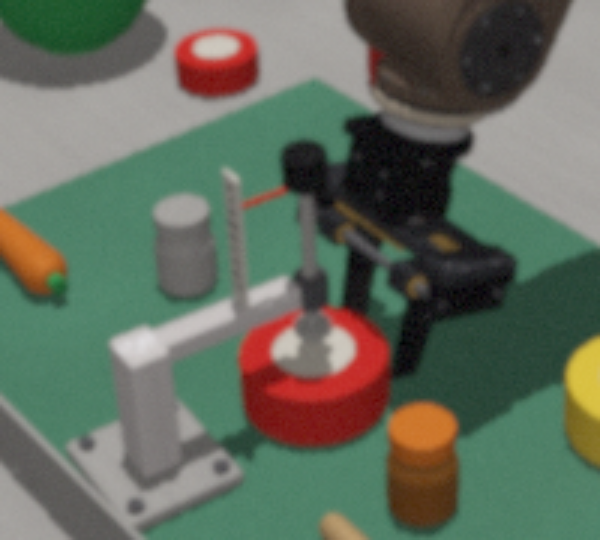

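View pics/top11c.png

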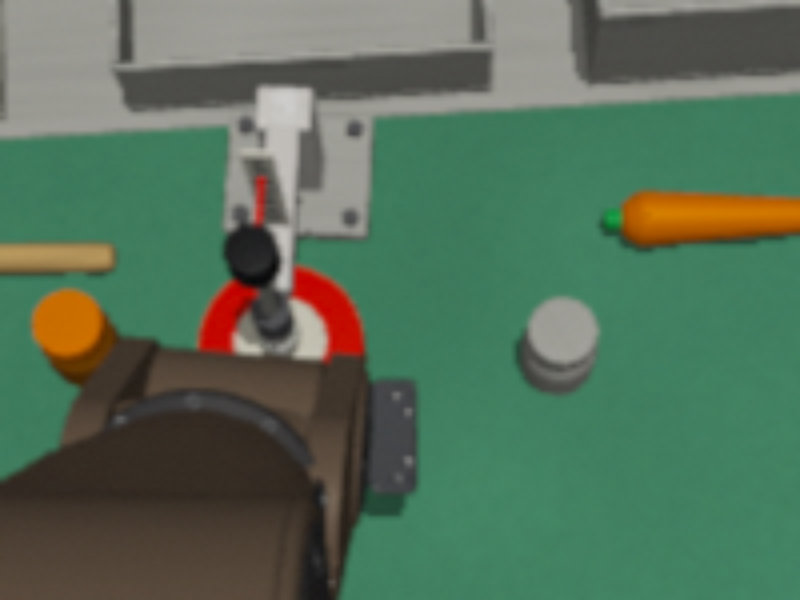

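In the scene crop the wheel's label centre is at (314,350), against a projected foot axis of (314,348), so it is centred within about 2 mm. I'll retract, rise, straighten the tool, and close the fingers.

{"name": "jog_arm", "arguments": {"series": [{"dx":-0.02,"dy":0,"dz":0,"rx":0,"ry":0,"rz":0,"gripper":0.63},{"dx":-0.04,"dy":0,"dz":0,"rx":0,"ry":0,"rz":0,"gripper":0.63},{"dx":-0.02,"dy":0,"dz":0.04,"rx":0,"ry":0,"rz":0,"gripper":0.3},{"dx":0,"dy":0,"dz":0.04,"rx":0,"ry":2,"rz":0,"gripper":0},{"dx":0,"dy":0,"dz":0.04,"rx":0,"ry":2,"rz":0,"gripper":0},{"dx":0,"dy":0,"dz":0.04,"rx":0,"ry":2,"rz":0,"gripper":0},{"dx":0,"dy":0,"dz":0.04,"rx":0,"ry":2,"rz":0,"gripper":0},{"dx":0,"dy":0,"dz":0.035,"rx":0,"ry":3,"rz":0,"gripper":0},{"dx":0,"dy":0,"dz":0,"rx":0,"ry":4,"rz":0,"gripper":0},{"dx":0,"dy":0,"dz":0,"rx":0,"ry":0,"rz":0,"gripper":0}]}}

```text
t: 15.8
eef_pos: [522.5, 26.9, 273.4]
tcp_rot: [-1.572, -0.0, 1.518]
ft_force: [-0.8, -0.6, -0.8]
opening: 0.028
```

{"name": "jog_arm", "arguments": {"series": [{"dx":0.03,"dy":-0.001,"dz":0,"rx":0,"ry":0,"rz":0,"gripper":0},{"dx":0.03,"dy":-0.001,"dz":0,"rx":0,"ry":0,"rz":0,"gripper":0},{"dx":0.03,"dy":-0.001,"dz":0,"rx":0,"ry":0,"rz":0,"gripper":0},{"dx":0.03,"dy":-0.001,"dz":0,"rx":0,"ry":0,"rz":0,"gripper":0},{"dx":0.017,"dy":0,"dz":0,"rx":0,"ry":0,"rz":0,"gripper":0},{"dx":0,"dy":0,"dz":-0.01,"rx":0,"ry":0,"rz":0,"gripper":0},{"dx":0,"dy":0,"dz":-0.01,"rx":0,"ry":0,"rz":0,"gripper":0},{"dx":0,"dy":0,"dz":0,"rx":0,"ry":0,"rz":0,"gripper":0}]}}

```text
t: 16.6
eef_pos: [657.0, 23.1, 250.3]
tcp_rot: [-1.567, -0.0, 1.518]
ft_force: [-0.6, 0.0, 0.0]
opening: 0.006
```

Run:
```python
from h import *
im,s,z=wrist("pics/w12.png");print(s["t"],s["eef_pos"],s["ft_force"],s["opening"])
im=env.read_camera("scene")[:,:,::-1];cv2.imwrite("pics/s12c.png",cv2.resize(im[150:330,150:350],None,fx=3,fy=3))
```

```text
16.6 [657.   23.1 250.3] [-0.6  0.   0. ] 0.006165528161243898
```

View pics/s12c.png

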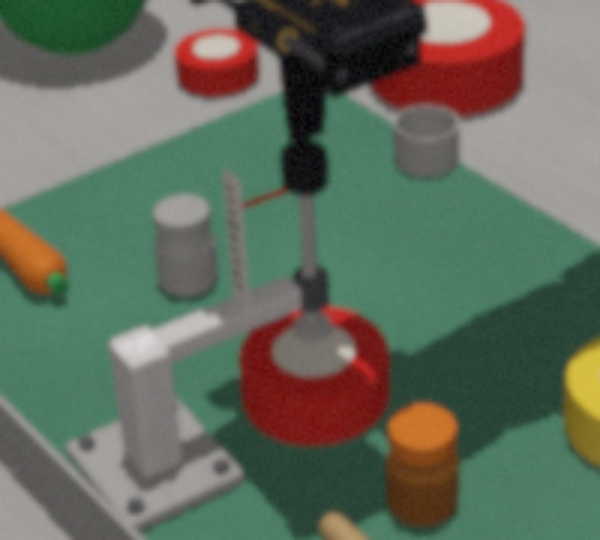

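View pics/w12.png

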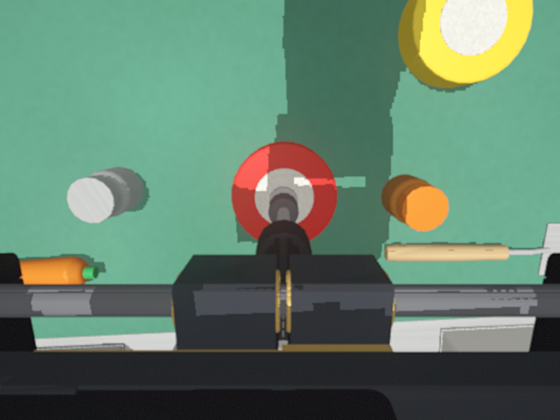

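The closed tips are right above the knob, with the wheel under the foot. I'll press slowly and watch the force.

{"name": "jog_arm", "arguments": {"series": [{"dx":0.002,"dy":0,"dz":-0.003,"rx":0,"ry":0,"rz":0,"gripper":0},{"dx":0,"dy":0,"dz":-0.003,"rx":0,"ry":0,"rz":0,"gripper":0},{"dx":0,"dy":0,"dz":-0.003,"rx":0,"ry":0,"rz":0,"gripper":0},{"dx":0,"dy":0,"dz":-0.002,"rx":0,"ry":0,"rz":0,"gripper":0},{"dx":0,"dy":0,"dz":-0.002,"rx":0,"ry":0,"rz":0,"gripper":0}]}}

```text
t: 17.2
eef_pos: [660.6, 23.0, 239.9]
tcp_rot: [-1.571, -0.0, 1.518]
ft_force: [-2.3, 1.0, 4.8]
opening: 0.005
```

{"name": "jog_arm", "arguments": {"series": [{"dx":0,"dy":0,"dz":-0.002,"rx":0,"ry":0,"rz":0,"gripper":0},{"dx":0,"dy":0,"dz":-0.002,"rx":0,"ry":0,"rz":0,"gripper":0}]}}

```text
t: 17.4
eef_pos: [660.6, 23.0, 235.8]
tcp_rot: [-1.571, -0.0, 1.518]
ft_force: [-1.7, -0.3, 3.4]
opening: 0.006
```

{"name": "jog_arm", "arguments": {"series": [{"dx":0,"dy":0,"dz":-0.002,"rx":0,"ry":0,"rz":0,"gripper":0},{"dx":0,"dy":0,"dz":-0.002,"rx":0,"ry":0,"rz":0,"gripper":0},{"dx":0,"dy":0,"dz":-0.002,"rx":0,"ry":0,"rz":0,"gripper":0}]}}

```text
t: 17.7
eef_pos: [660.6, 23.0, 229.5]
tcp_rot: [-1.571, -0.0, 1.518]
ft_force: [-2.2, 0.2, 3.7]
opening: 0.002
```

{"name": "jog_arm", "arguments": {"series": [{"dx":0,"dy":0,"dz":-0.001,"rx":0,"ry":0,"rz":0,"gripper":0},{"dx":0,"dy":0,"dz":-0.001,"rx":0,"ry":0,"rz":0,"gripper":0}]}}

```text
t: 17.9
eef_pos: [660.6, 23.0, 227.5]
tcp_rot: [-1.571, -0.0, 1.518]
ft_force: [-2.1, 0.2, 4.5]
opening: 0.001
```

{"name": "jog_arm", "arguments": {"series": [{"dx":0,"dy":0,"dz":-0.001,"rx":0,"ry":0,"rz":0,"gripper":0}]}}

```text
t: 18.0
eef_pos: [660.6, 23.0, 226.6]
tcp_rot: [-1.571, -0.0, 1.518]
ft_force: [-1.2, 1.0, 3.9]
opening: 0.003
```

{"name": "jog_arm", "arguments": {"series": [{"dx":0,"dy":0,"dz":-0.001,"rx":0,"ry":0,"rz":0,"gripper":0}]}}

```text
t: 18.1
eef_pos: [660.6, 23.0, 225.6]
tcp_rot: [-1.571, -0.0, 1.518]
ft_force: [-2.7, -0.0, 4.0]
opening: 0.001
```

{"name": "jog_arm", "arguments": {"series": [{"dx":0,"dy":0,"dz":-0.0005,"rx":0,"ry":0,"rz":0,"gripper":0}]}}

```text
t: 18.2
eef_pos: [660.6, 23.0, 225.3]
tcp_rot: [-1.571, -0.0, 1.518]
ft_force: [-3.3, -0.4, 8.6]
opening: 0.007
```

{"name": "jog_arm", "arguments": {"series": [{"dx":0,"dy":0,"dz":-0.0005,"rx":0,"ry":0,"rz":0,"gripper":0}]}}

```text
t: 18.3
eef_pos: [660.7, 23.0, 225.3]
tcp_rot: [-1.571, -0.0, 1.518]
ft_force: [-5.3, 0.3, 11.1]
opening: 0.006
```

At TCP z 225.3 (225 was predicted) the tool stopped and the force rose from 4 N to 11 N, so the foot is resting on the cheese. I'll lift off straight up.

{"name": "jog_arm", "arguments": {"series": [{"dx":0,"dy":0,"dz":0.003,"rx":0,"ry":0,"rz":0,"gripper":0},{"dx":0,"dy":0,"dz":0.01,"rx":0,"ry":0,"rz":0,"gripper":0},{"dx":0,"dy":0,"dz":0.03,"rx":0,"ry":0,"rz":0,"gripper":0},{"dx":-0.03,"dy":0,"dz":0.03,"rx":0,"ry":0,"rz":0,"gripper":0},{"dx":-0.04,"dy":0,"dz":0.02,"rx":0,"ry":0,"rz":0,"gripper":0},{"dx":-0.04,"dy":0,"dz":0,"rx":0,"ry":0,"rz":0,"gripper":0},{"dx":-0.04,"dy":0,"dz":0,"rx":0,"ry":0,"rz":0,"gripper":0},{"dx":0,"dy":0,"dz":0,"rx":0,"ry":0,"rz":0,"gripper":0},{"dx":0,"dy":0,"dz":0,"rx":0,"ry":0,"rz":0,"gripper":0}]}}

```text
t: 19.2
eef_pos: [510.8, 22.9, 318.8]
tcp_rot: [-1.573, -0.0, 1.517]
ft_force: [0.7, -0.2, -0.2]
opening: 0.002
```

Run:
```python
from h import *
s=env.state();print(s["t"],s["eef_pos"],s["ft_force"])
for n in("scene","top"):
    im=env.read_camera(n)[:,:,::-1];cv2.imwrite(f"pics/{n}13.png",im)
    if n=="scene":cv2.imwrite("pics/s13c.png",cv2.resize(im[150:330,150:350],None,fx=4,fy=3.3))
    print([np.round((proj(n,p)),1) for p in((661,22.5,60),(661,22.5,214))])
```

```text
19.2 [510.8  22.9 318.8] [ 0.7 -0.2 -0.2]
[array([254.6, 266.1]), array([251.5, 206.8])]
[array([240.2, 165.3]), array([233.1, 144.1])]
```

View pics/s13c.png

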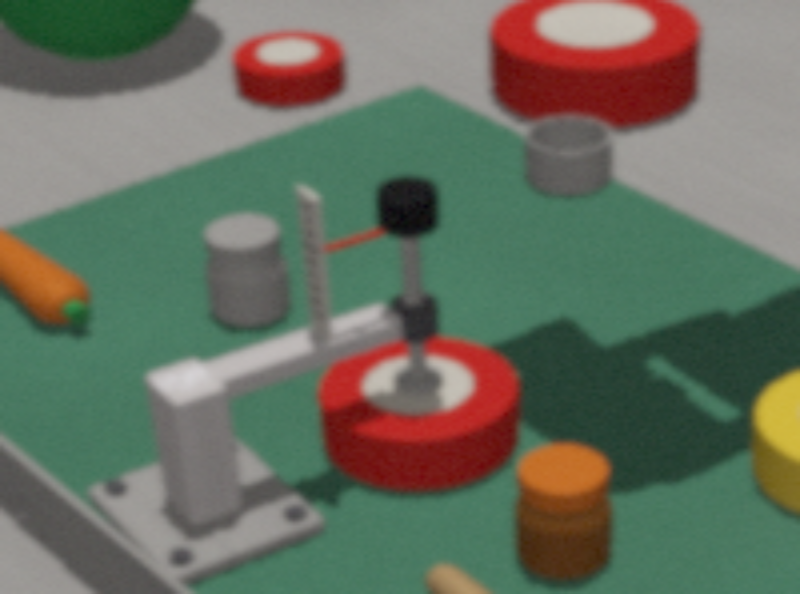

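View pics/top13.png

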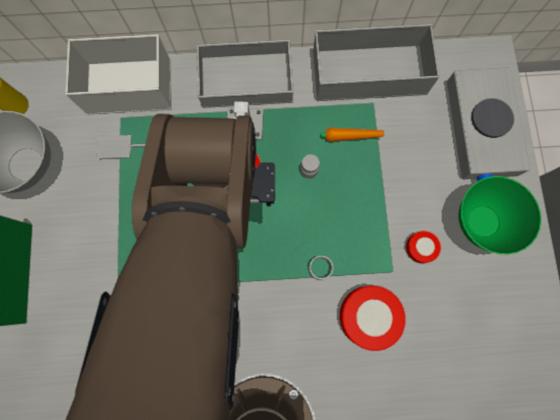

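The foot rests centred on the wheel's label at crop (418,385), the other objects in view stand where they were, and the tool is clear with no force on it. Handing in.

```bash
python3 -c "
from cell import env
print(env.job_done())"
```

```text
the job is handed in; nothing more can be done
None
```

The job is done and handed in at about 19 s of the 64 s allowed. The gauge foot is resting on the middle-sized red cheese.

**What I did:**
- I pinched the knob and raised the foot to a reading of about 60 mm, 15 mm clear of the 45 mm cheese, and it held there when released.
- I slid the cheese flat along the board in two legs, first along +y and then along +x, to stay clear of the steel jar.
- I pressed the knob down with closed fingers. The force stayed near 4 N, then rose to 11 N as the tool stopped at 225.3 mm; 225 mm was predicted for contact.

**Last checks:**
- The camera put the cheese about 2 mm from the foot's axis.
- The arm was clear with no force on it.
- The jars, the ring mould, the carrot and the other red cheeses looked unmoved. The arm hid the ramekin and most of the yellow cheese and spatula in the last top view; the moves stayed clear of all three.

**Disagreements:**
- The knob's x position differed by about 3 mm between the camera views, within the jaws' tolerance.
- On the first grip the side load was about 16 N, and I relieved it before lifting.
- The first move call was refused because each row needed all its fields; nothing moved.

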